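# Stir the beads in the gourd jar, fit its double lid and take off the outer lid

## Robot

A 7-joint arm with a two-finger parallel gripper is mounted at the origin on the work surface. World frame = base frame: x ahead of the robot, y to its left, z up, the work surface at z = 0. Lengths are in m, angles in rad, forces in N, time in s.
With the tool pointing down it reaches from about 0.425 to 1.025 m from the base axis. Payload 3.6 kg.
Tool frame: the origin (TCP) lies where the fingers leave the gripper's body, on its centre line; the fingertips stand ahead of it and the grasp point (between the pads) lies 54 mm ahead of it (arm.tip_extent is the z of the fingertips in the tool frame, in m); z points along the fingers, y is the direction in which the jaws open and shut (so a half turn about z gives the same grasp; the last joint's range is limited). The gripper opens to 85 mm and grips with 20 to 120 N. Pads are 22 mm wide; open, the fingers measure 114 mm over their backs; the gripper's body (76 mm by 85 mm) begins 54 mm behind the grasp point. The pads swing forward as they close: fully open they stand 13 mm farther back than shut.
Start: joints at [1.065, 0.591, 0.048, 1.609, -0.033, 0.943, -0.034], TCP at [0.29, -0.664, 0.304] pointing down, gripper open.
Joint ranges: [-2.69, 2.69], [-0.47, 2.24], [-1.27, 1.36], [0.19, 2.51], [-1.53, 4.68], [0.08, 2.07], [-3.09, 3.09]. Speed limits (rad/s): [2.57, 2.57, 3.14, 3.14, 3.14, 3.14, 3.14].

## Interface

Orientations are given as a rotation vector (axis times angle).
In Python, from bench import arm gives the robot as it stands. Calls block until the motion is done:
- arm.move_to(position, orientation): joint-space move of the TCP to a pose.
- arm.move_linear(position, frame=None, feed=0.15, threshold=None): straight line of the TCP; frame=None keeps the orientation; feed is the mean speed in m/s. With threshold (N) it stops when the force on the tool has changed by that much, and returns True; else False.
- arm.movej(angles): joint-space move.
- arm.set_gripper(opening): opening from 0.0 (shut) to 1.0 (fully open); the grip force is fixed at half the most; returns when the fingers have stopped.
- arm.dwell(seconds).
- arm.inverse_kinematics(position, orientation): joint angles nearest the present ones, or None.
- arm.read_state(): the state.
- arm.capture(name): name is "side" or "top"; returns (picture, depth): 420x560x3 uint8, red, green, blue; 420x560 float32, m along the optical axis (not along the pixel's ray), 0 where there is no reading.
- arm.calibration(name): a dict with "fx", "fy", "cx", "cy" (pixels), "R" (3x3) and "t" (3): a world point X has camera coordinates R X + t. Camera axes: x right, y down, z forward; pixel columns grow to the right and rows downward; lengths in m; the calibration is good to about 2 mm. A picture is of the moment at which its call begins. calibration takes no time and is no camera call.
A pose or a line that the arm cannot do raises arm.MotionError and nothing moves.
- arm.close_job(): hands the job in, once; it reports no verdict.
The state is a dict: "t": time; "q": joint angles; "qvel": joint speeds; "joint_efforts": joint torques, N m; "ee_pos": TCP position; "ee_rot": TCP orientation; "force": force on the tool from outside, world axes, zero at the start; "torque": the same for the moment, N m; "gripper_width": opening from 0.0 (shut) to 1.0 (fully open).
Only numpy, scipy, OpenCV 4.12 (cv2) and the standard library are available. Lean on these libraries where they do the work, as an engineer would, in place of code of your own. Each camera call takes 0.05 s, during which the arm holds its last target. There are 200 camera calls.

## Task

The wooden trim beads in the gourd jar need stirring and airing: take the stick from its block, stir in wide circles with its tip down among the beads, a couple of turns round the jar, and stand the stick back in its block. Then carry the double lid over in one piece by the inner lid's round knob, seat it squarely in the jar's mouth and let go; next grip the outer lid by its collar and lift it alone about 10 cm straight up, leaving the vented inner lid seated on the jar. Finish while still holding the outer lid up there, level and still, with the beads in the jar and the other things on the bench left where they are.

Things in the scene. Friction and masses are not known exactly. Their poses are not given: they have to be found in the camera images.
- jar: round open jar made of a pale gourd on a wooden base disc (144 mm across, 10 mm thick), fixed to the bench; 132 mm across the belly, 105 mm high in all. Mouth 90 mm across inside, rim wall 5 mm. Inside it is about 110 to 120 mm across low down. Origin on the bench at the jar's axis, z up
- jar_floor (a point): point on the jar's axis on its inner floor, 16 mm above the bench. A vertical stick circling here at 18 to 27 mm radius, tip 5 to 12 mm above the floor, stirs the beads freely
- jar_mouth (a point): centre of the jar's mouth, level with the rim, 105 mm above the bench
- bead0: wooden ball, one of five alike, 18 mm across, loose on the jar's floor (they start in a ring about 30 mm from the jar's axis, the middle free); origin at its centre
- bead1: wooden ball, one of five alike, 18 mm across, loose on the jar's floor (they start in a ring about 30 mm from the jar's axis, the middle free); origin at its centre
- bead2: wooden ball, one of five alike, 18 mm across, loose on the jar's floor (they start in a ring about 30 mm from the jar's axis, the middle free); origin at its centre
- bead3: wooden ball, one of five alike, 18 mm across, loose on the jar's floor (they start in a ring about 30 mm from the jar's axis, the middle free); origin at its centre
- bead4: wooden ball, one of five alike, 18 mm across, loose on the jar's floor (they start in a ring about 30 mm from the jar's axis, the middle free); origin at its centre
- stick: stirring stick standing upright and loose in the stand's hole: round shaft 12 mm across and 140 mm long, then (from 140 to 200 mm above the tip) a square wooden handle, 20 x 20 mm, faces square to its own x and y. 60 g. Standing in the block its top is 205 mm above the bench. Origin at the centre of its tip (lower end), z up along the stick
- stick_tip (a point): the stick's lower end (its origin)
- stand: square wooden block 80 x 80 x 50 mm with a round hole 15 mm across in the middle of its top, chamfered 3 mm, hole floor 5 mm above the bench; fixed to the bench. Origin on the bench under the hole, z up
- inner_lid: inner lid of the double lid, wood, about 140 g: from its origin (centre of its underside) up: plug 66 to 78 mm across, 12 mm high, that hangs loosely in the jar's mouth; flange 106 mm across from 12 to 18 mm, with vent holes, that rests on the jar's rim (seated: origin 93 mm above the bench); then a plain round knob post 24 mm across up to 83 mm, which passes up through the outer lid. Starts on the bench with the outer lid on it; z up
- knob_top (a point): centre of the top of the inner lid's knob post, 83 mm above the inner lid's origin; the top 30 mm of the post stands free above the outer lid's collar
- outer_lid: outer lid, wood, about 140 g, lying loose over the inner lid and carried by its flange: disc 120 mm across with a skirt, from its origin (centre of its lower edge) to 11 mm; round collar (tube) 40 mm across outside, 32 mm inside, from 11 to 41 mm. Its origin lies 12 mm above the inner lid's origin when nested; 2 to 4 mm of sideways play. z up
- sanding_block: bystander: cork sanding block 70 x 45 x 30 mm lying flat; origin under its centre
- varnish_jar: bystander: closed varnish jar, 60 mm across, 75 mm high, upright; origin under its centre
- small_gourd: bystander: small cut gourd, 86 mm across, 72 mm high; origin under its centre
- wax_tin: bystander: flat closed steel tin, 56 mm across, 40 mm high; origin under its centre
- brush: bystander: paint brush lying flat beyond the jar; origin under its middle
- wood_offcut: bystander: dark wooden offcut 90 x 50 x 20 mm lying flat; origin under its centre
Things that resemble listed ones, but are neither listed nor needed, are in the scene too. Leave any blue look-alike of the stick alone. Leave any blue look-alike of the stand alone.

How it is judged:
By the outcome, as a careful person would: the job done as asked, in the order asked, and still so for the second after the job is handed in, while the arm keeps its last pose, push and grip.
It also fails if it takes over 72 s, if anything falls off the work surface, if the arm or the gripper's body presses on something with over 40 N, if the wrist force passes 120 N, or if a joint passes its speed limit or range.

## Working session

There is one attempt and no reset: what is moved stays moved. The work goes in short steps, each a Python script; the robot and the scene stay as the last script left them, time stands still between calls to the robot, and variables do not carry over. Pictures are saved under pics/ and viewed, about 8 in all and at most 12, crops included, and the job is handed in when it is done.

```bash
ls; mkdir -p pics; cat > h.py <<'E'
import numpy as np, cv2
from bench import arm
from scipy.spatial.transform import Rotation as Ro
def snap(n,fn):
    im,d=arm.capture(n); cv2.imwrite('pics/%s.png'%fn,im[:,:,::-1]); np.save('pics/%s.npy'%fn,d); return im,d
def cloud(n,d):
    c=arm.calibration(n); v,u=np.mgrid[:d.shape[0],:d.shape[1]]
    P=np.stack([(u-c['cx'])/c['fx']*d,(v-c['cy'])/c['fy']*d,d],-1)
    W=(P-c['t'])@np.asarray(c['R']); W[d==0]=np.nan; return W
def st():
    s=arm.read_state(); print('t%.2f'%s['t'],np.round(s['ee_pos'],4),np.round(s['ee_rot'],3),'g%.3f'%s['gripper_width'],'F',np.round(s['force'],1),'q',np.round(s['q'],2)); return s
E
python3 - <<'E'
from h import *
st(); print(arm.tip_extent)
for n in ('top','side'):
    im,d=snap(n,n+'0'); c=arm.calibration(n); print(n,np.round(-np.array(c['R']).T@c['t'],3),c['fx'])
E
```

```text
pics
t0.00 [ 0.2899 -0.6638  0.3027] [-3.073e+00 -6.420e-01  1.000e-03] g1.002 F [-0.4 -0.2 -0. ] q [ 1.07  0.59  0.05  1.61 -0.03  0.94 -0.03]
0.0726
top [ 0.343 -0.08   0.979] 403.8751580043757
side [0.132 0.606 0.756] 448.8838707418949
```

View pics/top0.png

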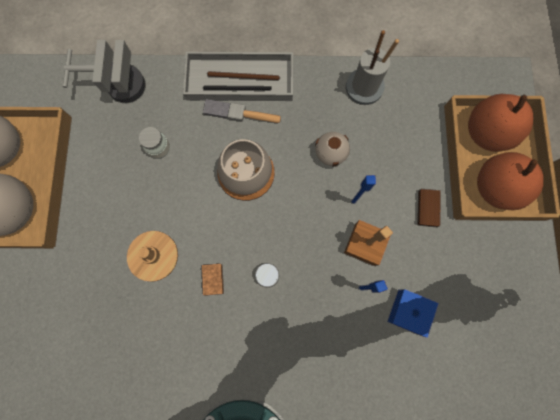

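View pics/side0.png

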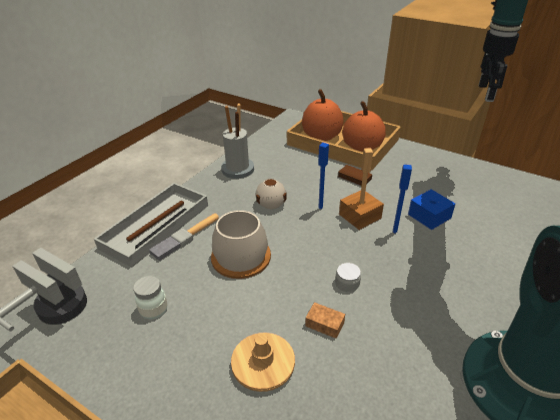

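Top view: the wooden stick (385,235) in the brown block (368,243) matches the description. The blue sticks (370,183) and (378,287) and the blue block (414,312) are look-alikes to leave alone. The jar is at (245,168) and the double lid at (152,256).

```bash
cat > meas.py <<'E'
from h import *
def circ(p):
    A=np.c_[2*p[:,:2],np.ones(len(p))]; s=np.linalg.lstsq(A,(p[:,:2]**2).sum(1),rcond=None)[0]
    return s[:2],np.sqrt(s[2]+s[:2]@s[:2])
def sel(W,box,zl,zh):
    u0,u1,v0,v1=box; p=W[v0:v1,u0:u1].reshape(-1,3); return p[(p[:,2]>zl)&(p[:,2]<zh)]
def rect(p): 
    r=cv2.minAreaRect((p[:,:2]*1000).astype(np.float32)); return [np.round(x,1) for x in r]
E
python3 - <<'E'
from meas import *
for n,B in (('top',dict(jar=(205,290,125,210),lid=(120,185,225,290),stick=(370,400,220,245),block=(340,395,215,270))),
            ('side',dict(jar=(200,285,195,285),lid=(220,305,325,400),stick=(355,380,140,190),block=(330,390,185,235)))):
    W=cloud(n,np.load('pics/%s0.npy'%n))
    p=sel(W,B['jar'],.1,.112); print(n,'jar rim',len(p),circ(p),(p[:,:2].min(0)+p[:,:2].max(0))/2,np.ptp(p[:,:2],axis=0),p[:,2].mean())
    p=sel(W,B['lid'],.015,.032); print('disc',len(p),cv2.minEnclosingCircle((p[:,:2]*1000).astype(np.float32)),np.median(p[:,2]))
    p=sel(W,B['lid'],.075,.095); print('knob',len(p),cv2.minEnclosingCircle((p[:,:2]*1000).astype(np.float32)),np.median(p[:,2]))
    p=sel(W,B['lid'],.046,.06); print('collar',len(p),cv2.minEnclosingCircle((p[:,:2]*1000).astype(np.float32)),np.median(p[:,2]))
    p=sel(W,B['stick'],.15,.23); print('stick',len(p),p.min(0),p.max(0)); q=p[p[:,2]>.198]; print(' top',len(q),len(q)and rect(q),q[:,2].mean() if len(q) else 0)
    p=sel(W,B['block'],.044,.056); print('block',len(p),rect(p),np.median(p[:,2]))
E
python3 - <<'E'
import cv2
t=cv2.imread('pics/top0.png')[160:330,330:450]; s=cv2.imread('pics/side0.png')[130:250,310:465]
t=cv2.resize(t,(400,567),interpolation=2); s=cv2.resize(s,(400,310),interpolation=2)
s=cv2.copyMakeBorder(s,0,257,0,0,0); cv2.imwrite('pics/crop1.png',cv2.hconcat([t,s]))
E
```

```text
top jar rim 343 (array([0.64131238, 0.00529116]), np.float64(0.04847907094308719)) [0.64083016 0.00509912] [0.10347573 0.10298336] 0.10447171919117622
disc 1750 ((430.032958984375, 221.10104370117188), 60.097412109375) 0.023084521529288395
knob 98 ((431.14703369140625, 220.376708984375), 11.766414642333984) 0.0823162853803189
collar 100 ((429.9142761230469, 220.80699157714844), 20.098052978515625) 0.05280238258012699
stick 182 [ 0.45118559 -0.29838276  0.15021887] [ 0.47503593 -0.27393115  0.2081173 ]
 top 112 [array([ 464.2, -286.9]), array([19.7, 20.6]), np.float64(36.1)] 0.20467269060617307
block 1031 [array([ 464.1, -287.2]), array([80.8, 80.6]), np.float64(67.5)] 0.05035138297995845
side jar rim 256 (array([0.64012283, 0.00739232]), np.float64(0.04814671671321678)) [0.64142226 0.00677802] [0.10307181 0.10360473] 0.10253250324318813
disc 2388 ((429.7362976074219, 222.59779357910156), 60.96720504760742) 0.021656682342112037
knob 136 ((429.53204345703125, 222.332763671875), 12.406597137451172) 0.08104866948609965
collar 180 ((428.2918701171875, 223.23741149902344), 19.68317222595215) 0.05111976956759617
stick 211 [ 0.44930496 -0.29779205  0.15073725] [ 0.47598335 -0.27148979  0.20542937]
 top 47 [array([ 462.6, -284.7]), array([20. , 19.3]), np.float64(43.8)] 0.20216608091336974
block 579 [array([ 463. , -285.7]), array([83.2, 84.3]), np.float64(67.8)] 0.04796857567987946
```

View pics/crop1.png

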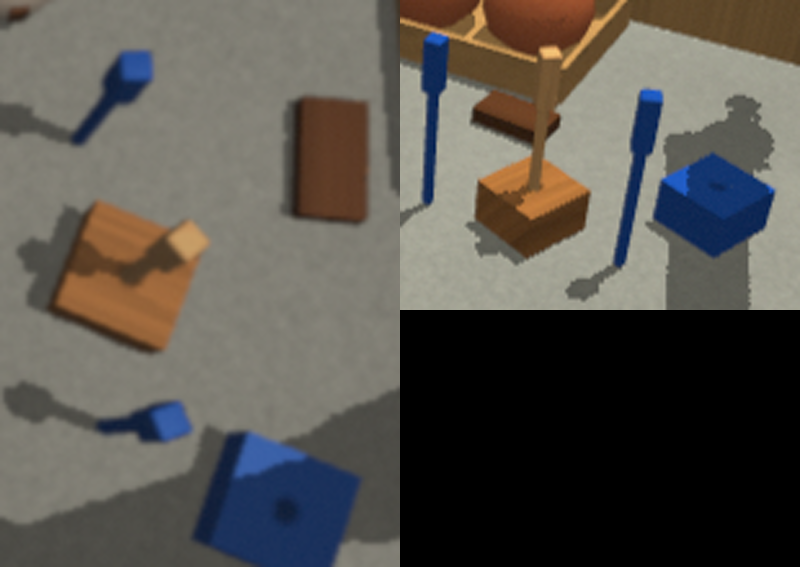

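The crop confirms it: the wooden stick stands in the wooden block's hole, with the two blue sticks standing about 10 cm either side. Next I compute the look-alike clearances, the handle yaw and the IK, before moving.

```bash
python3 - <<'E'
from meas import *
W=cloud('top',np.load('pics/top0.npy'))
for nm,b in (('b1',(350,380,170,208)),('b2',(355,390,278,296)),('gourd',(312,355,128,170)),('varn',(135,172,125,160)),('tin',(250,282,260,290))):
    p=sel(W,b,.01,.3); print(nm,len(p),p.min(0).round(3),p.max(0).round(3))
    q=p[p[:,2]>p[:,2].max()-.015]; print('  top',np.median(q,0).round(3))
# handle yaw from colour in upscaled image
im=cv2.imread('pics/top0.png')
def yawR(deg): # tool z down, tool y axis at angle deg in world xy
    a=np.deg2rad(deg); y=np.array([np.cos(a),np.sin(a),0]); z=np.array([0,0,-1.]); return Ro.from_matrix(np.c_[np.cross(y,z),y,z]).as_rotvec()
for nm,P in (('stick',(.4635,-.286,.232)),('jar',(.641,.006,.38)),('lid',(.43,.2215,.13)),('jarlow',(.641,.006,.195))):
    for d in range(-180,180,30 if nm!='stick' else 1):
        if nm=='stick' and (d-38)%90: continue
        q=arm.inverse_kinematics(P,yawR(d)); print(nm,d,None if q is None else np.round(q,2))
E
```

```text
b1 272 [ 0.56  -0.272  0.014] [ 0.58  -0.252  0.204]
  top [ 0.569 -0.261  0.2  ]
b2 234 [ 0.35  -0.285  0.013] [ 0.373 -0.262  0.203]
  top [ 0.361 -0.272  0.2  ]
gourd 949 [ 0.653 -0.25   0.016] [ 0.732 -0.166  0.078]
  top [ 0.694 -0.208  0.071]
varn 680 [0.676 0.201 0.01 ] [0.733 0.259 0.08 ]
  top [0.706 0.23  0.075]
tin 447 [ 0.36  -0.078  0.021] [ 0.415 -0.027  0.045]
  top [ 0.386 -0.053  0.04 ]
stick -142 [ 0.21  0.49  0.35  2.09 -0.28  0.61 -1.72]
stick -52 [ 0.5   0.47 -0.04  2.07  0.03  0.6  -0.47]
stick 38 [ 0.78  0.5  -0.42  2.06  0.33  0.65  0.81]
stick 128 [-0.08  0.59  0.78  2.1  -0.65  0.71 -2.91]
jar -180 [-0.35  0.43  0.38  1.74 -0.19  1.   -3.04]
jar -150 [-0.25  0.42  0.24  1.74 -0.11  1.   -2.59]
jar -120 [-0.14  0.41  0.08  1.73 -0.04  1.   -2.14]
jar -90 [-0.04  0.41 -0.06  1.73  0.03  1.   -1.68]
jar -60 [ 0.06  0.42 -0.19  1.72  0.09  1.01 -1.22]
jar -30 [ 0.15  0.43 -0.33  1.72  0.16  1.02 -0.75]
jar 0 [ 0.24  0.44 -0.45  1.72  0.22  1.03 -0.29]
jar 30 [ 0.31  0.46 -0.56  1.71  0.28  1.05  0.18]
jar 60 [ 0.38  0.48 -0.66  1.71  0.33  1.07  0.66]
jar 90 [ 0
[... 724 characters left out ...]
 0.07  0.77 -0.89  2.23  1.06  0.67  1.  ]
jarlow -180 [-0.42  0.68  0.51  1.9  -0.5   0.7  -2.75]
jarlow -150 [-0.33  0.65  0.36  1.89 -0.35  0.66 -2.37]
jarlow -120 [-0.24  0.63  0.23  1.89 -0.23  0.65 -1.96]
jarlow -90 [-0.14  0.62  0.08  1.88 -0.08  0.64 -1.58]
jarlow -60 [-0.04  0.62 -0.06  1.88  0.05  0.65 -1.18]
jarlow -30 [ 0.06  0.62 -0.2   1.88  0.19  0.66 -0.78]
jarlow 0 [ 0.14  0.64 -0.33  1.87  0.31  0.68 -0.36]
jarlow 30 [ 0.23  0.66 -0.45  1.87  0.42  0.71  0.06]
jarlow 60 [ 0.3   0.68 -0.57  1.86  0.52  0.75  0.49]
jarlow 90 [ 0.36  0.71 -0.66  1.86  0.6   0.78  0.95]
jarlow 120 [ 0.59  0.88 -1.08  1.85  0.92  1.01  1.2 ]
jarlow 150 [ 0.59  0.88 -1.08  1.85  0.92  1.01  1.73]
```

```bash
cat >> h.py <<'E'
def yawR(deg): # tool z down, jaw axis at angle deg in world xy
    a=np.deg2rad(deg); y=np.array([np.cos(a),np.sin(a),0]); z=np.array([0,0,-1.]); return Ro.from_matrix(np.c_[np.cross(y,z),y,z]).as_rotvec()
E
python3 - <<'E'
from h import *
S=np.array([.4635,-.286])
arm.move_to([*S,.38],yawR(-51)); arm.set_gripper(.6); st(); print(arm.tip_extent)
print(arm.move_linear([*S,.232],feed=.12,threshold=8)); st()
arm.set_gripper(0.); st(); print(arm.tip_extent)
arm.move_linear([*S,.262],feed=.08); st()
im,d=snap('side','side1'); im2,d2=snap('top','top1')
a=cv2.resize(im[90:250,300:460],(400,400),interpolation=2);b=cv2.resize(im2[160:320,310:470],(400,400),interpolation=2)
cv2.imwrite('pics/c2.png',cv2.hconcat([a,b])[:,:,::-1])
E
```

```text
t2.09 [ 0.4634 -0.2863  0.3799] [-2.962 -1.048  0.   ] g0.598 F [ 1.5 -0.5 -1.1] q [ 0.54  0.28 -0.08  1.93  0.03  0.93 -0.45]
0.0726
False
t3.48 [ 0.4639 -0.2862  0.2327] [2.960e+00 1.048e+00 2.000e-03] g0.604 F [-0.1  0.3  0.1] q [ 0.53  0.47 -0.07  2.07  0.06  0.6  -0.48]
t3.86 [ 0.4638 -0.2862  0.2326] [2.961e+00 1.048e+00 1.000e-03] g0.225 F [-1.6  0.1  3.3] q [ 0.53  0.47 -0.07  2.07  0.06  0.6  -0.48]
0.0726
t4.38 [ 0.4633 -0.2859  0.2621] [2.961 1.049 0.   ] g0.228 F [-0.2 -0.4  0.2] q [ 0.53  0.42 -0.08  2.05  0.05  0.67 -0.47]
```

View pics/c2.png

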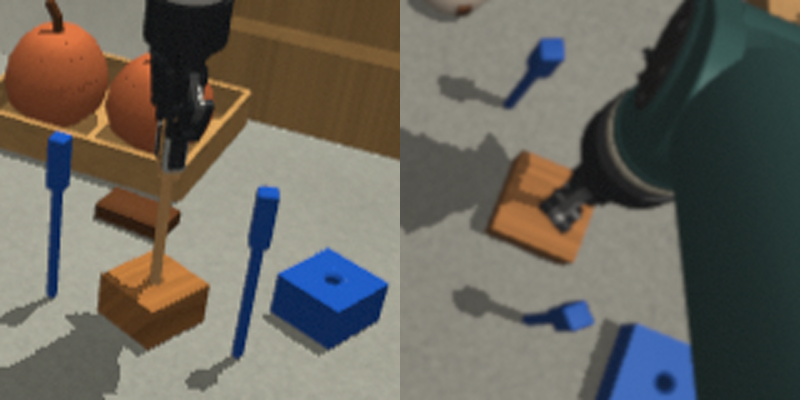

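The stick is held square (width 19 mm) and lifted clear of the hole's floor, with the look-alikes untouched. Now to the jar.

```bash
cat > stir.py <<'E'
from h import *
J=np.array([.6405,.0062]); S=np.array([.4635,-.286])
arm.move_linear([*S,.39],feed=.2); arm.move_linear([*J,.39],feed=.25)
im,d=snap('top','top2'); im2,d2=snap('side','side2')
hit=arm.move_linear([*J,.252],feed=.1,threshold=6); s=st(); print('hit',hit)
if not hit:
    F=[]
    try:
        for a in np.arange(0,2*np.pi*2.75+.01,np.pi/8):
            r=.022*min(1,(a+.4)/1.6)
            arm.move_linear([J[0]+r*np.cos(a),J[1]+r*np.sin(a),.252],feed=.09); s=arm.read_state(); F.append([*s['ee_pos'][:2]-J,*s['force']])
    except Exception as e: print('ERR',e)
    F=np.array(F); np.save('F.npy',F); print('maxF',np.abs(F[:,2:]).max(0)); print('r',np.hypot(F[:,0],F[:,1])[8:].min(),np.hypot(F[:,0],F[:,1]).max())
    st(); snap('top','top3'); snap('side','side3')
    arm.move_linear([*J,.252],feed=.08); arm.move_linear([*J,.39],feed=.12)
st(); im3,d3=snap('top','top4'); im4,d4=snap('side','side4')
c=lambda i,b:cv2.resize(i[b[2]:b[3],b[0]:b[1]],(390,290),interpolation=2)
T=(190,310,110,200);Sd=(180,300,140,290)
r=lambda n:cv2.imread('pics/%s.png'%n)
cv2.imwrite('pics/c3.png',cv2.vconcat([cv2.hconcat([c(r('side2'),(170,320,120,232)),c(r('side3'),(170,320,150,262))]),cv2.hconcat([c(r('top4'),T),c(r('side4'),(170,320,150,262))])]))
E
python3 stir.py
```

```text
t8.43 [0.641  0.0062 0.2528] [2.961e+00 1.048e+00 2.000e-03] g0.228 F [-0.1 -0.9  0.2] q [ 0.04  0.55 -0.17  1.84  0.13  0.76 -1.09]
hit False
maxF [1.3001148  1.39195125 1.52205562]
r 0.021662194255635935 0.022683017533511974
t19.68 [ 0.6408 -0.0157  0.252 ] [2.961e+00 1.049e+00 1.000e-03] g0.228 F [ 0.6 -0.2 -1.2] q [ 0.07  0.55 -0.17  1.84  0.13  0.76 -1.06]
t21.50 [0.64   0.0061 0.389 ] [-2.961 -1.049  0.003] g0.224 F [ 0.8 -0.3 -1. ] q [ 0.05  0.41 -0.19  1.72  0.09  1.03 -1.05]
```

View pics/c3.png

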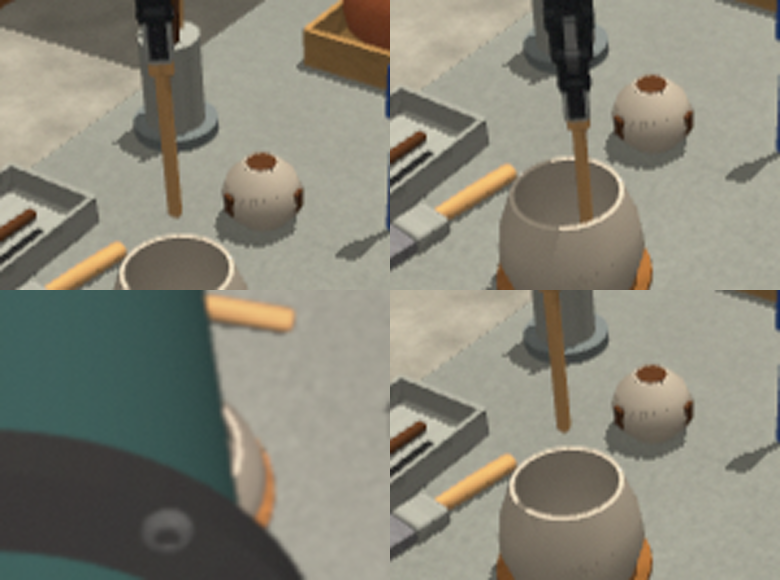

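Stirring went freely (forces under 2 N, radius 22 mm, 2.75 turns), with no bead outside and the stick straight. Now I return the stick.

```bash
python3 - <<'E'
from h import *
S=np.array([.4635,-.286])
arm.move_linear([*S,.39],feed=.25); arm.move_linear([*S,.30],feed=.2); st()
hit=arm.move_linear([*S,.2335],feed=.06,threshold=8); s=st(); print('hit',hit)
if s['ee_pos'][2]<.24:
    arm.set_gripper(.6); st()
    arm.move_linear([*S,.38],feed=.15); arm.move_to([.43,.2215,.25],yawR(60)); st()
    a,_=snap('top','top5'); b,_=snap('side','side5')
    c=lambda i,b:cv2.resize(i[b[2]:b[3],b[0]:b[1]],(390,290),interpolation=2)[:,:,::-1]
    cv2.imwrite('pics/c4.png',cv2.vconcat([cv2.hconcat([c(a,(320,470,160,272)),c(b,(300,460,130,250))]),cv2.hconcat([c(a,(90,290,110,260)),c(b,(190,310,280,370))])]))
E
```

```text
t23.72 [ 0.4644 -0.2856  0.3004] [2.96e+00 1.05e+00 1.00e-03] g0.227 F [-0.1  0.9 -1.1] q [ 0.53  0.37 -0.08  2.02  0.04  0.75 -0.47]
t24.98 [ 0.4638 -0.2861  0.2339] [2.961e+00 1.048e+00 1.000e-03] g0.227 F [-0.4 -0.3 -0.2] q [ 0.53  0.46 -0.08  2.07  0.06  0.61 -0.48]
hit False
t25.38 [ 0.4636 -0.286   0.2337] [2.961 1.049 0.   ] g0.601 F [-0.2  0.7  0.5] q [ 0.53  0.46 -0.08  2.07  0.06  0.61 -0.48]
t28.41 [0.4308 0.2204 0.25  ] [ 8.170e-01  3.033e+00 -1.000e-03] g0.599 F [0.5 0.3 1.7] q [ 0.07  0.49 -0.84  2.16  0.56  0.72 -0.11]
```

View pics/c4.png

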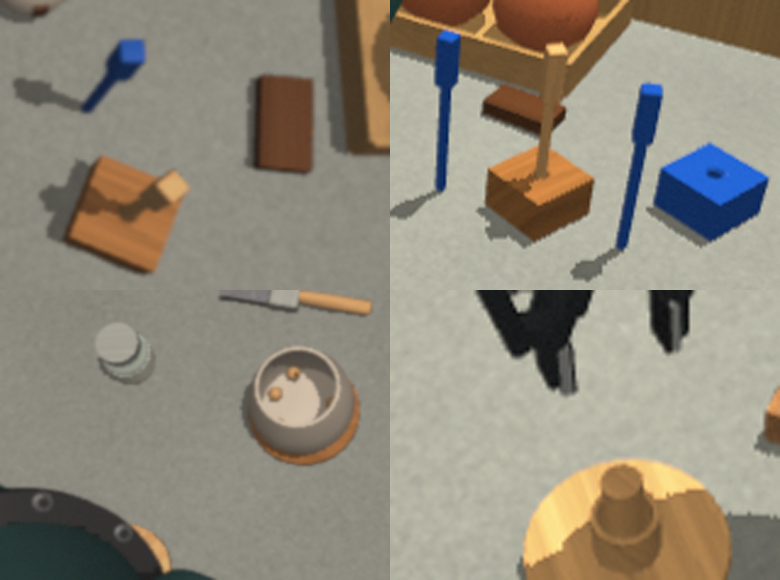

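The stick is back upright in its block and the beads are visible in the jar. Now the lid by its knob.

```bash
python3 - <<'E'
from h import *
L=np.array([.4303,.2213])
arm.move_linear([*L,.18],feed=.15); print(arm.move_linear([*L,.1285],feed=.06,threshold=6)); s=st()
arm.set_gripper(0.); st()
z=arm.read_state()['ee_pos'][2]
arm.move_linear([*L,z+.03],feed=.06); st()
arm.move_linear([*L,.30],feed=.12); st()
a,_=snap('top','top6'); b,_=snap('side','side6'); print('z',z)
c=lambda i,b:cv2.resize(i[b[2]:b[3],b[0]:b[1]],(390,290),interpolation=2)[:,:,::-1]
cv2.imwrite('pics/c5.png',c(b,(160,340,220,354)))
E
```

```text
False
t30.13 [0.4304 0.2215 0.1287] [8.130e-01 3.034e+00 1.000e-03] g0.598 F [-0.2 -0.6 -0.3] q [-0.13  0.66 -0.6   2.24  0.85  0.48 -0.37]
t30.50 [0.4307 0.2217 0.129 ] [8.130e-01 3.034e+00 2.000e-03] g0.262 F [-0.6 -0.2  3.3] q [-0.13  0.66 -0.6   2.24  0.85  0.48 -0.37]
t31.16 [0.4303 0.2211 0.1591] [ 0.814  3.034 -0.   ] g0.261 F [-0.3 -0.1 -3.4] q [-0.08  0.62 -0.67  2.23  0.77  0.54 -0.3 ]
t32.48 [0.4299 0.2209 0.2993] [-8.130e-01 -3.033e+00  2.000e-03] g0.263 F [-0.  -0.1 -3.6] q [ 0.14  0.42 -0.91  2.12  0.46  0.81 -0.01]
z 0.1289572981791054
```

View pics/c5.png

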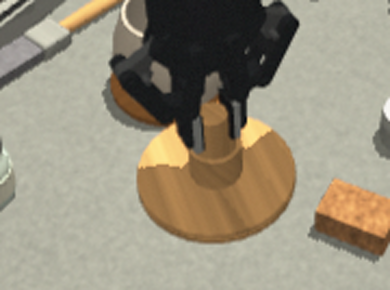

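Lid in hand with both parts together and the load matching about 280 g. I carry it over, check tilt at hover, and lower with a force guard.

```bash
python3 - <<'E'
from meas import *
J=np.array([.641,.0062])
arm.move_linear([*J,.30],feed=.2); st()
b,d=snap('side','side7'); W=cloud('side',d).reshape(-1,3)
# outer disc top expected at z=.30-.129+.023=.194
m=(np.hypot(*(W[:,:2]-J).T)<.058)&(np.hypot(*(W[:,:2]-J).T)>.026)&(abs(W[:,2]-.193)<.012); p=W[m]
c=np.linalg.lstsq(np.c_[p[:,:2]-J,np.ones(len(p))],p[:,2],rcond=None)[0]; print('plane slope deg',np.rad2deg(c[:2]),c[2],len(p))
m=(np.hypot(*(W[:,:2]-J).T)<.075)&(abs(W[:,2]-c[2])<.006); print('disc',cv2.minEnclosingCircle((W[m][:,:2]*1000).astype(np.float32)))
arm.move_linear([*J,.245],feed=.1); hit=arm.move_linear([*J,.2205],feed=.03,threshold=3); s=st(); print('hit',hit)
E
```

```text
t34.24 [0.6401 0.0077 0.3002] [-8.090e-01 -3.035e+00 -1.000e-03] g0.260 F [-0.4  0.6 -2.9] q [ 0.47  0.62 -0.83  1.79  0.54  0.98  0.47]
plane slope deg [0.00291289 0.23411698] 0.19239363552388997 892
disc ((637.330078125, 8.408873558044434), 61.10544967651367)
t35.72 [0.6407 0.0061 0.2219] [-8.130e-01 -3.034e+00  1.000e-03] g0.255 F [ 0.5 -0.4  4.5] q [ 0.43  0.7  -0.77  1.84  0.63  0.86  0.4 ]
hit True
```

```bash
python3 - <<'E'
from meas import *
J=np.array([.641,.0062])
arm.set_gripper(.8); arm.move_linear([*J,.36],feed=.15); st()
im,d=snap('side','side8'); W=cloud('side',d).reshape(-1,3); r=np.hypot(*(W[:,:2]-J).T)
f=lambda m:(len(W[m]),cv2.minEnclosingCircle((W[m][:,:2]*1000).astype(np.float32)))
print('knob',f((r<.02)&(W[:,2]>.169)&(W[:,2]<.182))); print('collar',f((r<.03)&(W[:,2]>.141)&(W[:,2]<.148))); print('disc',f((r<.07)&(abs(W[:,2]-.115)<.006)))
p=W[(r<.055)&(r>.026)&(abs(W[:,2]-.115)<.008)]
c=np.linalg.lstsq(np.c_[p[:,:2]-J,np.ones(len(p))],p[:,2],rcond=None)[0]; print('slope deg',np.rad2deg(c[:2]),c[2],len(p))
cv2.imwrite('pics/c6.png',cv2.resize(im[150:290,160:350],(570,420),interpolation=2)[:,:,::-1])
E
```

```text
t37.31 [0.6404 0.0058 0.3588] [-0.812 -3.028  0.004] g0.800 F [-0.4 -0.7 -0.1] q [ 0.5   0.56 -0.87  1.73  0.48  1.09  0.52]
knob (70, ((639.6649169921875, 5.508206367492676), 13.177225112915039))
collar (86, ((638.4608764648438, 6.722329139709473), 20.5086669921875))
disc (1177, ((637.6583862304688, 6.798802852630615), 61.07074737548828))
slope deg [0.01877185 0.00990716] 0.11427456134383297 785
```

View pics/c6.png

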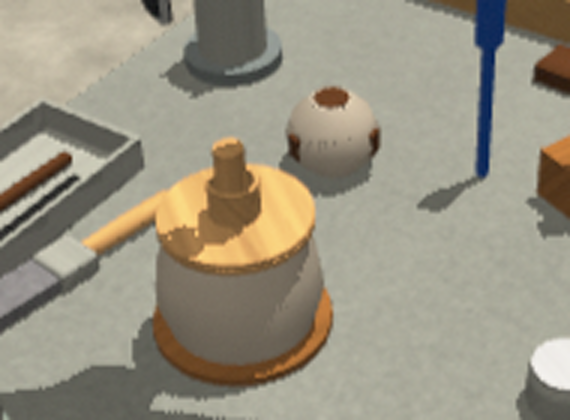

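The lid is seated level (slope 0.02°, disc top at 0.114 m), with collar and knob coaxial within 2 mm. Now the collar.

```bash
python3 - <<'E'
from meas import *
C=np.array([.6393,.0062]); J=np.array([.641,.0062])
arm.move_linear([*C,.235],feed=.15); print('hit',arm.move_linear([*C,.1935],feed=.05,threshold=5)); st()
arm.set_gripper(0.); s=st(); z=s['ee_pos'][2]
arm.move_linear([*C,z+.03],feed=.04); st()
arm.move_linear([*C,z+.10],feed=.06); arm.dwell(.5); st()
im,d=snap('side','side9'); W=cloud('side',d).reshape(-1,3); r=np.hypot(*(W[:,:2]-J).T)
f=lambda m:(len(W[m]),cv2.minEnclosingCircle((W[m][:,:2]*1000).astype(np.float32)))
print('flange',f((r<.06)&(abs(W[:,2]-.110)<.005)),'disc',f((r<.07)&(abs(W[:,2]-.215)<.007)))
p=W[(r<.055)&(r>.03)&(abs(W[:,2]-.215)<.01)]; c=np.linalg.lstsq(np.c_[p[:,:2]-J,np.ones(len(p))],p[:,2],rcond=None)[0]; print('outer slope',np.rad2deg(c[:2]),c[2],len(p))
p=W[(r<.052)&(r>.02)&(abs(W[:,2]-.11)<.006)]; c=np.linalg.lstsq(np.c_[p[:,:2]-J,np.ones(len(p))],p[:,2],rcond=None)[0]; print('inner slope',np.rad2deg(c[:2]),c[2],len(p))
t,_=snap('top','top9')
a=cv2.resize(im[90:290,130:380],(500,400),interpolation=2); cv2.imwrite('pics/c7.png',a[:,:,::-1])
E
```

```text
hit False
t39.33 [0.6395 0.0064 0.1938] [-8.120e-01 -3.031e+00  2.000e-03] g0.802 F [ 1.  -0.2  0.3] q [ 0.41  0.73 -0.74  1.86  0.66  0.82  0.37]
t39.70 [0.6397 0.0064 0.1942] [-8.130e-01 -3.031e+00  2.000e-03] g0.447 F [-0.2  0.3  4.8] q [ 0.41  0.73 -0.74  1.86  0.66  0.82  0.37]
t40.62 [0.6391 0.0061 0.2241] [-8.12e-01 -3.03e+00  3.00e-03] g0.442 F [ 0.1 -0.1 -2. ] q [ 0.43  0.7  -0.77  1.84  0.63  0.87  0.4 ]
t42.43 [0.6393 0.0062 0.2942] [-8.12e-01 -3.03e+00  3.00e-03] g0.443 F [-0.7 -1.  -0.9] q [ 0.47  0.62 -0.83  1.79  0.54  0.98  0.47]
flange (1007, ((640.196044921875, 6.8159332275390625), 54.7793083190918)) disc (1120, ((637.5195922851562, 7.946548938751221), 60.34016036987305))
outer slope [-0.12168007  0.12212319] 0.2141209726728262 634
inner slope [-0.04177367  0.09068393] 0.10930200464727045 810
```

View pics/c7.png

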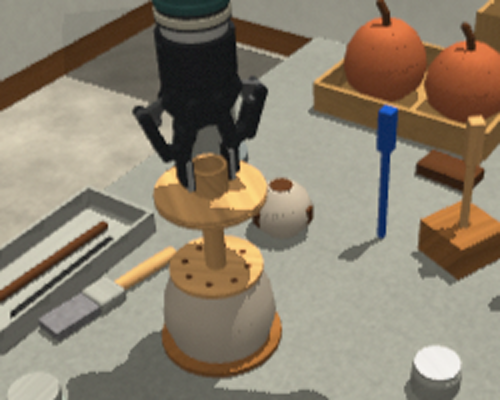

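The outer lid is held level 10 cm up, and the vented inner lid is seated and centred on the jar. Handing in.

```bash
python3 -c "
from h import *
st(); print(arm.close_job())"
```

```text
t42.53 [0.6393 0.0062 0.2943] [-8.12e-01 -3.03e+00  3.00e-03] g0.446 F [-0.1  0.4 -1.1] q [ 0.47  0.62 -0.83  1.79  0.54  0.98  0.47]
the job is handed in; nothing more can be done
None
```

The whole sequence is done in the order asked, and I handed the job in at about 42.5 s while still holding the outer lid up.

- **Stirring:** I took the wooden stick, not the blue look-alikes, and stirred 2.75 turns at 22 mm radius with the tip about 8 mm above the floor. Forces stayed under 2 N.
- **Stick:** It is standing upright in its block again, checked in both camera views.
- **Double lid:** I carried it in one piece by the knob. It touched down at the expected height and sat level, with a slope of about 0.02°.
- **Outer lid:** I gripped it by the collar and lifted it 100 mm straight up. It is level to about 0.2°.
- **Inner lid:** It stayed seated and centred on the jar, with the flange top at 0.109 m (nominally 0.111 m, within calibration).

No check failed. Two things were not fully checked:
- **Beads:** After stirring I clearly saw only some of the five in the jar; none was visible outside.
- **Bystanders:** I judged them unmoved by eye only and did not re-measure them.

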